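# Pump a ratchet clamp until it grips a block

### The job

Hold the wooden grip of the ratchet clamp's lever and pump it with full strokes, there and back, until the sprung jaw grips the beech block firmly against the fixed jaw. Judge by the feel of the lever: stop once it has clearly turned heavy, before the jaw's spring is driven solid. Then leave the lever back at its rest stop and let go; do not handle the block, and leave the things round the clamp where they lie.

Things in the scene. Friction and masses are not known exactly. Their poses are not given: they have to be found in the camera images.
- ratchet_clamp: Dark steel bench clamp, bolted down, base plate 282 x 90 x 10 mm. Origin on the table under the middle of the clamp line; x runs along the clamp line towards the fixed jaw, y to the side where the lever sticks out, z up. Nothing of the clamp but the lever's grip stands higher than 48 mm.
- bar_guide (a point): Fixed point over the clamp's toothed bar, which slides along the clamp's x with a sprung jaw pad, 22 mm ahead of the bar's end plate when free (firm: gap 6 to 15 mm; solid: 2 mm). Where bar and pad start is not reported: the pad is 13 to 38 mm short of the block. A full stroke wins one 6 mm tooth, held by a pawl: 4 to 8 strokes, at times 1 more. It cannot be let back.
- lever (a joint): Lever angle (rad): 0 at its rest stop, 0.33 at the far stop, growing counter-clockwise seen from above (the grip moves to the clamp's -x): that is the working stroke. The way back catches the next tooth. A tooth is won only if the lever goes past about 0.27 and then back below 0.03. No return spring: friction keeps it where it is left. It starts between 0 and 0.15.
- lever_grip (a point): Middle of the lever's upright wooden grip: a round post of 22 mm diameter from 41 to 97 mm above the table; this point is at 72 mm, 100 mm from the pivot axis. It swings in a level arc about the pivot (33 mm from stop to stop) and may turn between the fingers. Only the flat lever (35 to 41 mm high) is under it.
- lever_pivot (a point): The lever's upright pivot axis, at the clamp's x -25 mm, y +54 mm, 41 mm above the table. At joint 0 the direction from pivot to grip is the clamp's y axis turned 0.165 rad clockwise seen from above; at 0.33 it is turned 0.165 rad counter-clockwise.
- fixed_jaw: Fixed end jaw, its face at the clamp's x +120 mm, 10 to 42 mm high; origin as the clamp's. FEEL: with the pad free a working stroke takes about 3 N at the grip; with the pad on the block each tooth adds 9 N at the jaw and 2 to 3 N at the grip, felt most late in the stroke, just short of the far stop. Firm: 9 N left at the jaw, felt there as 2.5 N over a free stroke. Spring solid: 30 N at the jaw, 8 N over a free stroke.
- beech_block: Small drilled beech block, 24 x 36 x 17 mm, loose on the clamp's base plate with its 36 mm long side up to 1 mm from the fixed jaw's face. Origin at the centre of its underside.
- block_center (a point): Centre of the beech block, 18.5 mm above the table; stands at the clamp's x +107 to +108 mm, y 0.
- masking_tape: Roll of masking tape lying flat to the right on the robot's side of the clamp, 104 mm across, 19 mm high; bystander. Origin at the centre of its underside.
- glass_cutter: Pencil-like glass cutter, 14 x 143 x 14 mm, lying to the left on the robot's side of the clamp, by the green box; bystander. Origin at the centre of its underside.
Mind the look-alikes: they are no part of the job. Of the things shaped like the beech_block, the beech one is meant.

How it is judged:
On the way, in this order (a step that is already met when the one before it is completed fails the run):
1. the first full working stroke: lever pulled over to within about 0.06 rad of its far stop (value of joint lever above 0.27 rad), for 0.05 s.
2. the lever back near its rest stop after the first stroke (value of joint lever below 0.06 rad), for 0.05 s.
3. the second full working stroke: lever pulled over to within about 0.06 rad of its far stop (value of joint lever above 0.27 rad), for 0.05 s.
4. the lever back near its rest stop after the second stroke (value of joint lever below 0.06 rad), for 0.05 s.
5. the third full working stroke: lever pulled over to within about 0.06 rad of its far stop (value of joint lever above 0.27 rad), for 0.05 s.
6. the lever back near its rest stop after the third stroke (value of joint lever below 0.06 rad), for 0.05 s.
At the end, for the whole second after the job is handed in: The block stands upright on the base plate, squeezed against the fixed jaw with more than 9 N and less than 33 N, its centre within 4 mm of the clamp's x = 108 mm and 6 mm of the clamp's centre line; the lever is within 0.06 rad of its rest stop (contact force between fixed_jaw and beech_block between 9 and 33 N and value of joint lever below 0.06 rad and x of block_center in the frame of ratchet_clamp between 0.104 and 0.112 m and y of block_center in the frame of ratchet_clamp between -0.006 and 0.006 m and angle between block_center's own z axis and vertical below 0.12 rad and linear speed of beech_block below 0.02 m/s); the robot touches nothing.
It fails at once if the jaw's spring is driven solid: the block presses on the fixed jaw with more than 33 N (contact force between fixed_jaw and beech_block above 33 N).
It fails at once if the block is handled by the gripper (contact force between the fingers and beech_block above 2 N).
It fails at once if the masking tape is moved by more than 30 mm (distance of masking_tape from where it was at the start of the episode above 0.03 m).
It fails at once if the glass cutter is moved by more than 30 mm (distance of glass_cutter from where it was at the start of the episode above 0.03 m).
It also fails if it takes over 64 s, if anything falls off the work surface, if the arm or the gripper's body presses on something with over 40 N, if the wrist force passes 120 N, or if a joint passes its speed limit or range.

### The arm

A 6-joint arm with a two-finger parallel gripper is mounted at the origin on the work surface; the furniture and walls round the work are solid. World frame = base frame: x ahead of the robot, y to its left, z up, the work surface at z = 0. Lengths are in m, angles in rad, forces in N, time in s.
With the tool pointing down it reaches from about 0.225 to 0.875 m from the base axis. Payload 3.4 kg.
Tool frame: the origin (TCP) lies at the very end of the fingers, on their centre line; the grasp point (between the pads) lies 19 mm behind it; z points along the fingers, y is the direction in which the jaws open and shut (so a half turn about z gives the same grasp; the last joint's range is limited). The gripper opens to 85 mm and grips with 20 to 120 N. Pads are 22 mm wide; open, the fingers measure 114 mm over their backs; the gripper's body (76 mm by 85 mm) begins 54 mm behind the grasp point. The pads swing forward as they close: fully open they stand 13 mm farther back than shut.
Start: joints at [1.119, 0.276, 1.505, -0, 1.361, -0.121], TCP at [0.187, 0.544, 0.231] pointing down, gripper open.
Joint ranges: [-2.89, 2.89], [-0.75, 2.08], [0.22, 2.7], [-1.18, 4.32], [0.11, 2.71], [-2.7, 2.7]. Speed limits (rad/s): [2.57, 2.57, 3.14, 3.14, 3.14, 3.14].

### API

Orientations are given as a unit quaternion [w, x, y, z].
In Python, from rig import telemetry, optics, order gives the robot as it stands.
- The arm moves only by the shell command python3 -m creep 'ROWS' [FORCE]. ROWS is a JSON object of lists of equal length, an entry for each row: "slide": the shift along the world's x, y, z normalised to -1 to 1, where 1 is 0.15 m, a list of three; "twist": the turn, a rotation vector about the world's x, y, z normalised to -1 to 1, where 1 is 360 degrees, a list of three; "fingers": the gripper's target within -1 to 1 (fully open at 1, half-way at 0, shut at -1). A call has 1 to 20 rows; each row is the pose to reach, as a shift and turn from the pose commanded when the call began, turning the shorter way round; what a row does not reach only later rows make up. A row lasts 1/10 s, in which the tool goes at most 50 mm and 8.59 degrees, less where a joint would pass 70% of its speed; a pose out of reach is approached as far as the arm can. A call with a number of a shift or a turn outside -1 to 1 is refused whole. A call with a gripper value outside its range is refused whole. The fingers move at their own pace and stop on an object; FORCE is the grip in N (left out, the last holds). Time passes only in rows, so rows that repeat a pose let the fingers close. It gives the time, the measured TCP pose, the force and the opening at its end, in the units of the state.
- telemetry.get_state(): the state, without advancing time (a new reading comes with each control period).
- optics.get_image(name): name is "side" or "top" or "wrist"; returns a dict with "img" (420x560x3 uint8, blue, green, red), "depth" (420x560 float32, m along the optical axis (not along the pixel's ray), 0 where there is no reading), "fovy" (degrees; the focal length in pixels is half the picture's height over the tangent of half this angle, whatever the lens; pixels are square), "cx", "cy" (the principal point, pixels), "world_from_camera" (4x4, takes a point from camera to world coordinates). Camera axes: x right, y down, z forward; pixel columns grow to the right and rows downward; lengths in m; the calibration is good to about 2 mm. The wrist camera is an equidistant fisheye: a pixel r from the principal point sees the ray r / f radians off the axis. A picture is of the moment at which its call begins.
- order.sign_off(): hands the job in, once; it reports no verdict.
The state is a dict: "clock": time; "qpos": joint angles; "qd": joint speeds; "effort": joint torques, N m; "position": TCP position; "ee_rot": TCP orientation; "contact_force": force on the tool from outside, world axes, zero at the start; "moment": the same for the moment, N m; "width": finger opening in m.
Only numpy, scipy, OpenCV 4.12 (cv2) and the standard library are available. Lean on these libraries where they do the work, as an engineer would, in place of code of your own. Each camera call takes 0.05 s, during which the arm holds its last target.

## Working session

There is one attempt and no reset: what is moved stays moved. The work goes in short steps, Python scripts to look and compute and a shell command to move; the robot and the scene stay as the last step left them, time stands still between calls to the robot, and variables do not carry over. Pictures are saved under pics/ and viewed, and the job is handed in when it is done.

```bash
mkdir -p pics; ls; cat > h.py <<'E'
import numpy as np, cv2
from rig import telemetry, optics, order
def grab(name,tag):
    d=optics.get_image(name); cv2.imwrite(f'pics/{tag}.png',d['img']); np.savez(f'pics/{tag}.npz',**d); return d
def ray(d,u,v):
    f=210/np.tan(np.radians(float(d['fovy']))/2); T=np.array(d['world_from_camera'])
    c=np.array([(u-float(d['cx']))/f,(v-float(d['cy']))/f,1.]); return T[:3,3],T[:3,:3]@c
def onplane(d,u,v,z):
    o,r=ray(d,u,v); return o+r*(z-o[2])/r[2]
E
python3 - <<'E'
from h import *
for n in ('top','side'):
    d=grab(n,n+'0'); print(n,d['fovy'],d['cx'],d['cy'],np.round(d['world_from_camera'],3))
print(telemetry.get_state())
E
```

```text
pics
top 42.74994408572001 275.5854361003352 214.72401018082314 [[-2.000e-03 -9.970e-01  7.700e-02  5.620e-01]
 [-1.000e+00  1.000e-03 -1.000e-02 -9.600e-02]
 [ 1.000e-02 -7.700e-02 -9.970e-01  1.389e+00]
 [ 0.000e+00  0.000e+00  0.000e+00  1.000e+00]]
side 46.39484630366251 276.3401540514161 210.2547066634453 [[-0.996  0.051 -0.07   0.719]
 [ 0.087  0.609 -0.788  0.754]
 [ 0.003 -0.791 -0.611  0.722]
 [ 0.     0.     0.     1.   ]]
{'clock': 0.1, 'qpos': array([ 1.11900127e+00,  2.76516895e-01,  1.50600305e+00,  4.18751123e-05,
        1.36072747e+00, -1.21000537e-01]), 'qd': array([-0.00016163,  0.00042273, -0.00222868,  0.00065064, -0.00030263,
       -0.00122226]), 'effort': array([ 1.38880529e-03, -4.17702985e+01, -2.46403581e+01,  1.32183882e-04,
        5.72308752e-03,  1.40576157e-05]), 'position': array([0.18653783, 0.54339597, 0.23053609]), 'ee_rot': array([-2.53373990e-04,  1.64648450e-01,  9.86351967e-01, -7.87897143e-04]), 'contact_force': array([-0.43847925, -0.15185071,  0.15791727]), 'moment': array([-0.01276641, -0.02139277, -0.00836103]), 'width': 0.0851050657189827}
```

View pics/top0.png

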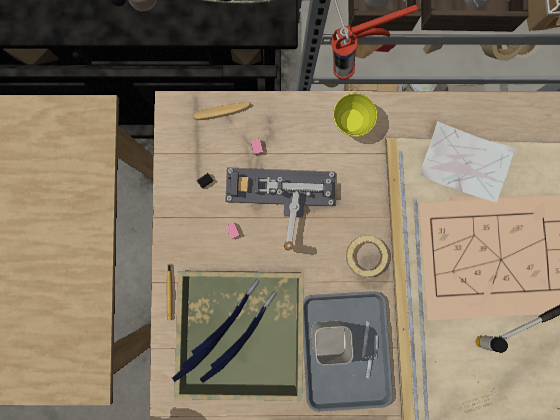

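View pics/side0.png

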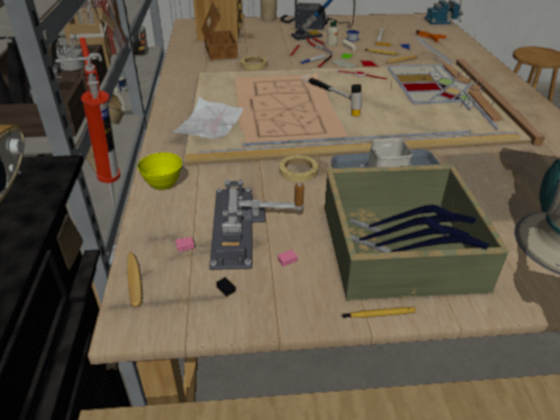

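```bash
python3 - <<'E'
from h import *
a=cv2.imread('pics/top0.png')[140:270,190:390]; cv2.imwrite('pics/c1.png',cv2.resize(a,None,fx=4,fy=4,interpolation=cv2.INTER_CUBIC))
a=cv2.imread('pics/side0.png')[165:285,190:330]; cv2.imwrite('pics/c2.png',cv2.resize(a,None,fx=5,fy=5,interpolation=cv2.INTER_CUBIC))
E
```

```text
(no output)
```

View pics/c1.png

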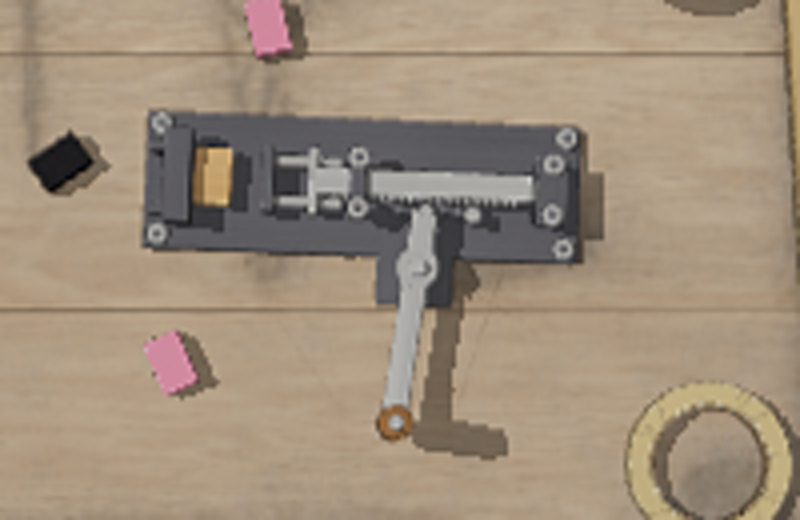

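View pics/c2.png

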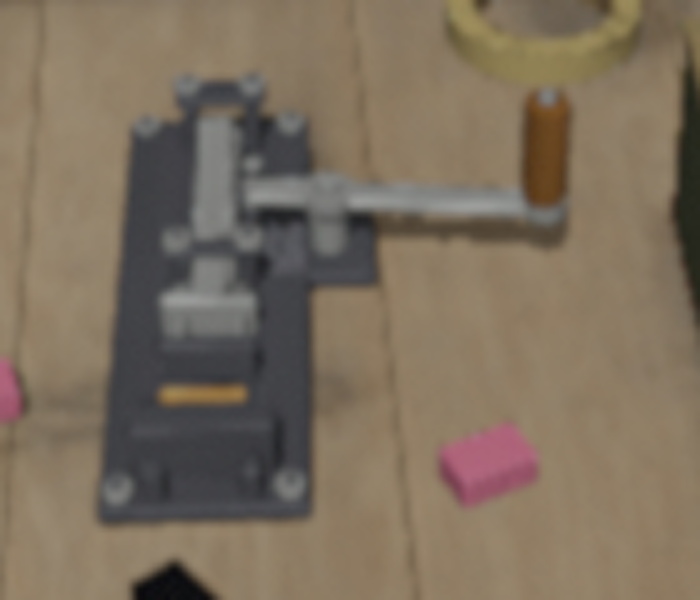

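```bash
cat >> h.py <<'E'
def clampfit():
    d=np.load('pics/top0.npz'); p=lambda u,v,z: onplane(d,u/4+190-.4,v/4+140-.4,z)[:2]
    C=np.array([p(150,110,.01),p(143,248,.01),p(582,263,.01),p(583,127,.01)])
    return d,p,C
E
python3 - <<'E'
from h import *
d,p,C=clampfit()
print(C.round(4), [np.linalg.norm(C[i]-C[(i+1)%4]).round(4) for i in range(4)])
o=C.mean(0); ex=(C[0]+C[1]-C[2]-C[3]); ex/=np.linalg.norm(ex); ey=np.array([-ex[1],ex[0]])
print('o',o,'ex',ex,'yaw',np.degrees(np.arctan2(ex[1],ex[0])))
piv=o-.025*ex+.054*ey; print('piv',piv,p(417,267,.045))
for n,q in (('top',p(396,421,.097)),):
    r=q-piv; print(q,np.linalg.norm(r),'joint',np.arctan2(*(np.array([[ -r@ex],[r@ey]])))+.165)
ds=np.load('pics/side0.npz')
print('grip top side',onplane(ds,190+548/5,165+97/5,.097),'bot',onplane(ds,190+546/5,165+205/5,.041))
for j in (0,.33,.34):
    a=j-.165; dr=-np.sin(a)*ex+np.cos(a)*ey; print(j,piv+.1*dr)
for u,v in((688,465),): print('tape',p(u+22,v,.019))
q=p(213,177,.027)-o; print('block',q@ex,q@ey)
for u in (262,276): q=p(u,180,.04)-o; print('pad',q@ex)
E
```

```text
[[ 0.7926  0.0155]
 [ 0.7027  0.0195]
 [ 0.6928 -0.264 ]
 [ 0.7815 -0.2655]] [np.float64(0.09), np.float64(0.2837), np.float64(0.0887), np.float64(0.2812)]
o [ 0.74241936 -0.12363656] ex [0.03725944 0.99930563] yaw 87.86469723638602
piv [ 0.68752537 -0.14660719] [ 0.68703674 -0.15576062]
[ 0.58919711 -0.14042766] 0.09852224360194714 joint [0.13950473]
grip top side [ 0.58731812 -0.14097679  0.097     ] bot [ 0.58723321 -0.13477252  0.041     ]
0 [ 0.58956402 -0.12651802]
0.33 [ 0.58834003 -0.15934568]
0.34 [ 0.58847237 -0.16033688]
tape [ 0.56251485 -0.34331375]
block 0.09736115478936914 -0.0005149266776388578
pad 0.06556692230281025
pad 0.05671139854153659
```

```bash
python3 - <<'E'
from h import *
d,p,C=clampfit()
ex=np.array([.0373,.9993]); ey=np.array([-.9993,.0373])
o=C.mean(0)
ds=np.load('pics/side0.npz')
print('piv side',onplane(ds,190+328/5-.4,165+180/5-.4,.045),'block side', onplane(ds,190+203/5-.4,165+393/5-.4,.027), 'top',p(213,177,.027))
# depth cloud of top
for k in('top','side'):
    D=np.load(f'pics/{k}0.npz'); T=D['world_from_camera']; f=210/np.tan(np.radians(float(D['fovy']))/2)
    v,u=np.mgrid[:420,:560]; z=D['depth']; P=np.stack([(u-D['cx'])/f*z,(v-D['cy'])/f*z,z],-1)@T[:3,:3].T+T[:3,3]
    m=(z>0)&(P[...,0]>.25)&(P[...,0]<.66)&(P[...,1]>-.4)&(P[...,1]<.3)&(P[...,2]>.08)&(P[...,2]<.3)
    if k=='top':
        q=P[m]; b=q[(q[:,1]>-.13)]; 
        print('box', b.min(0),b.max(0))
    mm=m&(P[...,0]>.56)&(P[...,0]<.61)&(P[...,1]<-.1)&(P[...,1]>-.18); print(k,'grip pts',P[mm].mean(0),P[mm].max(0),mm.sum())
E
```

```text
piv side [ 0.68706542 -0.15860156  0.045     ] block side [ 0.74736937 -0.03503421  0.027     ] top [ 0.74656155 -0.02636219]
box [ 0.25016533 -0.12979298  0.08006134] [0.5916312  0.13130207 0.14613753]
top grip pts [ 0.58872886 -0.13954378  0.09683224] [ 0.59858452 -0.12961859  0.10348629] 64
side grip pts [ 0.58908043 -0.13382703  0.09165593] [ 0.59841511 -0.12750107  0.1030319 ] 94
```

```bash
python3 -m creep '{"slide":[[0.33,-0.33,0],[0.6,-0.66,0],[0.9,-1,0],[1,-1,0]],"twist":[[0,0,0.015],[0,0,0.03],[0,0,0.047],[0,0,0.047]],"fingers":[1,1,1,1]}' 40
```

```text
clock: 0.5
position: [0.3266, 0.3997, 0.231]
ee_rot: [-0.001, 0.016, 1.0, -0.0]
contact_force: [1.1, 0.8, 0.7]
width: 0.0853
```

```bash
python3 -m creep '{"slide":[[0.3,-0.33,0],[0.5,-0.66,0],[0.7,-1,0],[0.75,-1,0]],"twist":[[0,0,0],[0,0,0],[0,0,0],[0,0,0]],"fingers":[1,1,1,1]}'
python3 -m creep '{"slide":[[0.25,-0.33,0],[0.5,-0.66,0],[0.75,-1,0],[0.9,-1,0]],"twist":[[0,0,0],[0,0,0],[0,0,0],[0,0,0]],"fingers":[1,1,1,1]}'
python3 - <<'E'
from h import *
D=np.load('pics/top0.npz'); T=D['world_from_camera']; f=210/np.tan(np.radians(float(D['fovy']))/2)
v,u=np.mgrid[:420,:560]; z=D['depth']; P=np.stack([(u-D['cx'])/f*z,(v-D['cy'])/f*z,z],-1)@T[:3,:3].T+T[:3,3]
for r in range(264,286,2): print(r,P[r,285].round(3),P[r,297].round(3))
E
```

```text
clock: 0.9
position: [0.4397, 0.249, 0.231]
ee_rot: [-0.0, 0.018, 1.0, -0.001]
contact_force: [0.3, 0.9, -0.5]
width: 0.0857
clock: 1.3
position: [0.5704, 0.1014, 0.2312]
ee_rot: [-0.001, 0.018, 1.0, -0.0]
contact_force: [-0.1, 1.6, 0.1]
width: 0.0855
264 [ 0.542 -0.134 -0.002] [ 0.542 -0.165 -0.001]
266 [ 0.537 -0.134 -0.002] [ 0.537 -0.165 -0.003]
268 [ 0.532 -0.134  0.003] [ 0.532 -0.165 -0.002]
270 [ 0.526 -0.134 -0.001] [ 0.526 -0.165  0.002]
272 [ 0.523 -0.133  0.049] [ 0.522 -0.164  0.022]
274 [ 0.52  -0.131  0.116] [ 0.52  -0.16   0.114]
276 [ 0.515 -0.131  0.115] [ 0.515 -0.159  0.117]
278 [ 0.506 -0.134  0.005] [ 0.507 -0.164  0.03 ]
280 [ 0.501 -0.134  0.006] [ 0.502 -0.164  0.03 ]
282 [ 0.496 -0.134  0.008] [ 0.497 -0.164  0.029]
284 [ 0.491 -0.134  0.009] [ 0.492 -0.164  0.03 ]
```

```bash
python3 -m creep '{"slide":[[0.05,-0.33,0],[0.1,-0.66,0],[0.12,-1,0]],"twist":[[0,0,0],[0,0,0],[0,0,0]],"fingers":[1,1,1]}'
python3 -m creep '{"slide":[[0,-0.3,0],[0,-0.6,0],[0,-0.61,0],[0,-0.61,0]],"twist":[[0,0,0],[0,0,0],[0,0,0],[0,0,0]],"fingers":[1,1,1,1]}'
python3 - <<'E'
from h import *
grab('wrist','w1');grab('side','side1');
d=grab('top','top1')
E
```

```text
clock: 1.6
position: [0.5893, -0.0466, 0.2305]
ee_rot: [-0.0, 0.018, 1.0, 0.0]
contact_force: [-0.2, -0.3, 0.6]
width: 0.0856
clock: 2.0
position: [0.5884, -0.1371, 0.2306]
ee_rot: [-0.001, 0.019, 1.0, 0.001]
contact_force: [-0.7, 0.6, 0.1]
width: 0.0857
```

View pics/w1.png

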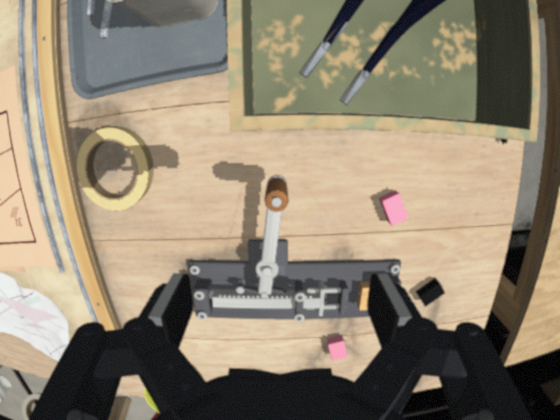

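View pics/side1.png

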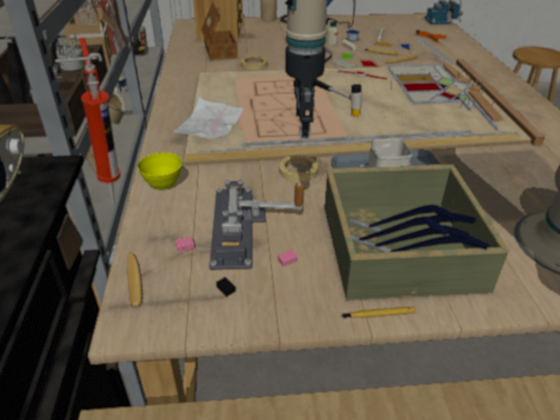

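The wrist view shows the brown grip top at about (277,202), the pivot at (267,269), and the beech block at (365,295) by the fixed jaw. Pink look-alikes are at (394,208) and (337,347), and the black one is at (430,291). The side view shows the gripper clear of everything.

```bash
python3 - <<'E'
from h import *
d=np.load('pics/w1.npz'); T=d['world_from_camera']; f=210/np.tan(np.radians(float(d['fovy']))/2)
def w(u,v,z):
    x=u-d['cx'];y=v-d['cy'];r=np.hypot(x,y);t=r/f
    c=np.array([x/r*np.sin(t),y/r*np.sin(t),np.cos(t)]); c=T[:3,:3]@c; o=T[:3,3]; return (o+c*(z-o[2])/c[2]).round(4)
print('grip',w(277,202,.097),'piv',w(267,269,.045),'block',w(365,295,.027), T[:3,3], 'corners',[w(*q,.01) for q in((190,262),(400,261))])
a=cv2.imread('pics/w1.png')[150:330,180:450]; cv2.imwrite('pics/c3.png',cv2.resize(a,None,fx=2.9,fy=2.9,interpolation=cv2.INTER_CUBIC))
print(telemetry.get_state()['position'])
E
```

```text
grip [ 0.5916 -0.138   0.097 ] piv [ 0.6875 -0.1537  0.045 ] block [ 0.7431 -0.0304  0.027 ] [ 0.50608291 -0.13285009  0.37265929] corners [array([ 0.6949, -0.2551,  0.01  ]), array([0.7053, 0.0192, 0.01  ])]
[ 0.5886938  -0.13477677  0.23116167]
```

View pics/c3.png

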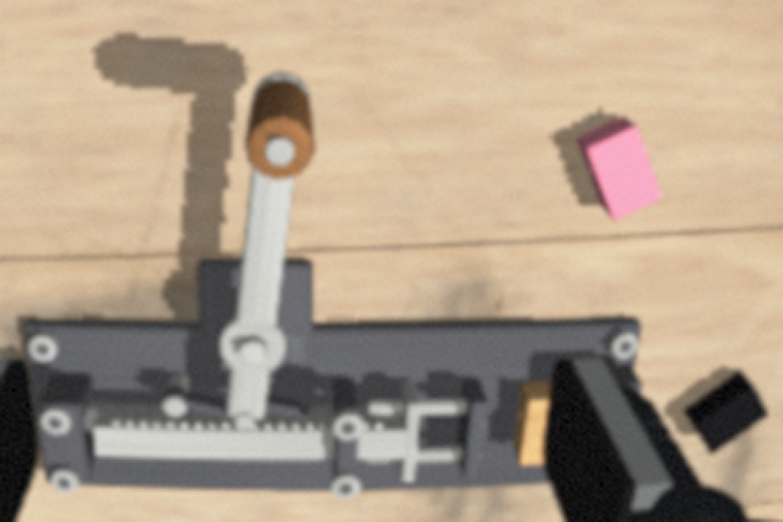

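```bash
python3 -m creep '{"slide":[[0,-0.01,-0.3],[0,-0.02,-0.6],[0,-0.02,-0.85],[0,-0.02,-0.85]],"twist":[[0,0,0],[0,0,0],[0,0,0],[0,0,0]],"fingers":[1,1,1,1]}'
python3 -m creep '{"slide":[[0,0,-0.15],[0,0,-0.32],[0,0,-0.32],[0,0,-0.32]],"twist":[[0,0,0],[0,0,0],[0,0,0],[0,0,0]],"fingers":[1,1,1,1]}'
python3 - <<'E'
from h import *
for i in range(4): print(telemetry.get_state()['position'],telemetry.get_state()['contact_force'])
grab('wrist','w2')
d=grab('side','side2'); cv2.imwrite('pics/c4.png',cv2.resize(d['img'][120:280,180:380],None,fx=3,fy=3))
E
```

```text
clock: 2.55
position: [0.5847, -0.136, 0.0988]
ee_rot: [-0.006, 0.017, 1.0, 0.002]
contact_force: [-1.0, -0.6, 0.2]
width: 0.0855
clock: 2.95
position: [0.59, -0.1388, 0.0575]
ee_rot: [0.001, 0.017, 1.0, -0.0]
contact_force: [0.1, 0.2, 0.5]
width: 0.0855
[ 0.58997471 -0.13878229  0.05753793] [0.06615378 0.22738297 0.4784671 ]
[ 0.58997471 -0.13878229  0.05753793] [0.06615378 0.22738297 0.4784671 ]
[ 0.58997471 -0.13878229  0.05753793] [0.06615378 0.22738297 0.4784671 ]
[ 0.58997471 -0.13878229  0.05753793] [0.06615378 0.22738297 0.4784671 ]
```

View pics/w2.png

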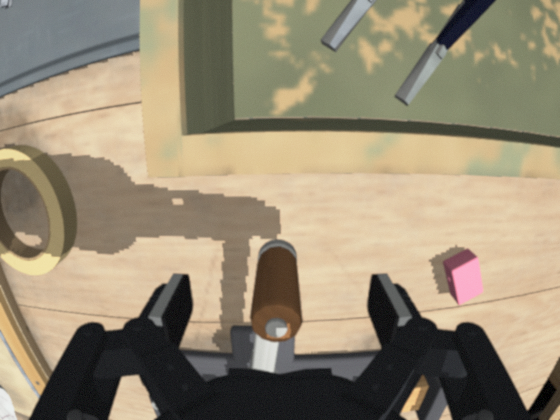

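View pics/c4.png

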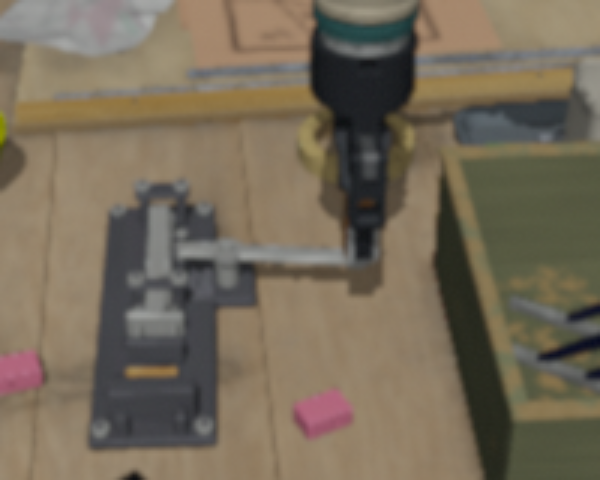

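The grip (276,290) stands centred between the pads, and the side view shows the fingers around it. Next I lower a little and close.

```bash
python3 -m creep '{"slide":[[0,0,-0.03],[0,0,-0.03],[0,0,-0.03],[0,0,-0.03],[0,0,-0.03],[0,0,-0.03],[0,0,-0.03],[0,0,-0.03],[0,0,-0.03],[0,0,-0.03]],"twist":[[0,0,0],[0,0,0],[0,0,0],[0,0,0],[0,0,0],[0,0,0],[0,0,0],[0,0,0],[0,0,0],[0,0,0]],"fingers":[0,-0.5,-1,-1,-1,-1,-1,-1,-1,-1]}' 40
python3 - <<'E'
from h import *
grab('wrist','w3')
print(telemetry.get_state())
E
```

```text
clock: 4.05
position: [0.5889, -0.1394, 0.0516]
ee_rot: [0.0, 0.018, 1.0, -0.0]
contact_force: [-0.7, -0.7, 3.7]
width: 0.0211
{'clock': 4.1, 'qpos': array([-3.47264398e-01,  4.66897492e-01,  1.68920529e+00, -7.60082038e-05,
        9.85182821e-01, -1.88255352e+00]), 'qd': array([ 0.00137806, -0.00018545, -0.00182355,  0.00201769, -0.00098098,
        0.00024804]), 'effort': array([ 5.01861870e-01, -4.50880265e+01, -1.87499642e+01,  2.12293658e-01,
       -3.42783015e-01, -2.69911007e-02]), 'position': array([ 0.5889121 , -0.13936471,  0.05161792]), 'ee_rot': array([ 1.35017099e-04,  1.77316719e-02,  9.99842769e-01, -7.96487215e-05]), 'contact_force': array([-0.61337827,  1.13284307,  5.09588936]), 'moment': array([-0.07011436,  0.22532323, -0.02079294]), 'width': 0.021488897856358956}
```

View pics/w3.png

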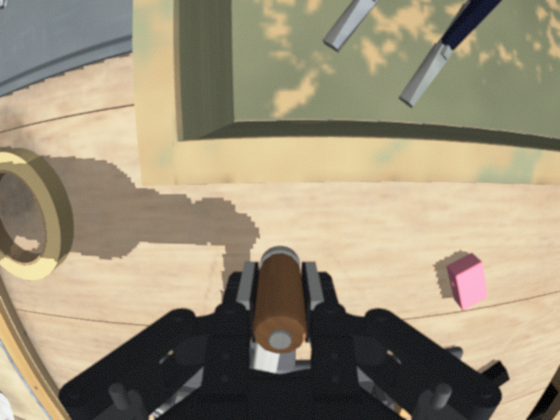

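```bash
for i in 1; do python3 -m creep '{"slide":[[0,0.013,0],[0,0.013,0]],"twist":[[0,0,0],[0,0,0]],"fingers":[-1,-1]}'; python3 -m creep '{"slide":[[0,0.013,0],[0,0.013,0]],"twist":[[0,0,0],[0,0,0]],"fingers":[-1,-1]}';python3 -m creep '{"slide":[[0,0.007,0],[0,0.007,0]],"twist":[[0,0,0],[0,0,0]],"fingers":[-1,-1]}';  done
```

```text
clock: 4.3
position: [0.5891, -0.1379, 0.0516]
ee_rot: [0.0, 0.018, 1.0, -0.001]
contact_force: [-1.3, -3.9, 4.2]
width: 0.0209
clock: 4.5
position: [0.5893, -0.1362, 0.0516]
ee_rot: [0.001, 0.018, 1.0, -0.001]
contact_force: [-0.2, -4.7, 5.7]
width: 0.021
clock: 4.7
position: [0.5895, -0.1354, 0.0516]
ee_rot: [0.001, 0.018, 1.0, -0.001]
contact_force: [-1.1, -5.8, 3.6]
width: 0.0217
```

```bash
python3 -m creep '{"slide":[[0,0.007,0],[0,0.007,0]],"twist":[[0,0,0],[0,0,0]],"fingers":[-1,-1]}'; python3 -m creep '{"slide":[[0,0.007,0],[0,0.007,0]],"twist":[[0,0,0],[0,0,0]],"fingers":[-1,-1]}'
```

```text
clock: 4.9
position: [0.5895, -0.1353, 0.0516]
ee_rot: [0.001, 0.018, 1.0, -0.002]
contact_force: [-0.6, -8.5, 3.8]
width: 0.0212
clock: 5.1
position: [0.5895, -0.1353, 0.0516]
ee_rot: [0.001, 0.018, 1.0, -0.002]
contact_force: [-1.0, -11.8, 3.6]
width: 0.0212
```

```bash
python3 -m creep '{"slide":[[-0.007,-0.03,0],[-0.01,-0.06,0],[-0.013,-0.09,0],[-0.015,-0.12,0],[-0.013,-0.15,0],[-0.01,-0.18,0]],"twist":[[0,0,0],[0,0,0],[0,0,0],[0,0,0],[0,0,0],[0,0,0]],"fingers":[-1,-1,-1,-1,-1,-1]}'
python3 -m creep '{"slide":[[0,-0.01,0],[0,-0.02,0]],"twist":[[0,0,0],[0,0,0]],"fingers":[-1,-1]}'
python3 -m creep '{"slide":[[0,-0.007,0],[0,-0.013,0]],"twist":[[0,0,0],[0,0,0]],"fingers":[-1,-1]}'
python3 -m creep '{"slide":[[0,-0.007,0],[0,-0.013,0]],"twist":[[0,0,0],[0,0,0]],"fingers":[-1,-1]}'
```

```text
clock: 5.7
position: [0.5856, -0.1554, 0.0514]
ee_rot: [-0.002, 0.017, 1.0, 0.003]
contact_force: [-2.1, 5.9, 9.9]
width: 0.0208
clock: 5.9
position: [0.5851, -0.159, 0.0514]
ee_rot: [-0.002, 0.017, 1.0, 0.002]
contact_force: [-3.8, 6.2, 9.4]
width: 0.0208
clock: 6.1
position: [0.585, -0.1607, 0.0514]
ee_rot: [-0.003, 0.017, 1.0, 0.003]
contact_force: [-3.5, 5.6, 8.6]
width: 0.0212
clock: 6.3
position: [0.585, -0.1618, 0.0514]
ee_rot: [-0.003, 0.017, 1.0, 0.003]
contact_force: [-2.7, 9.4, 11.0]
width: 0.0211
```

```bash
python3 -m creep '{"slide":[[0.007,-0.007,0],[0.01,-0.013,0]],"twist":[[0,0,0],[0,0,0]],"fingers":[-1,-1]}'
python3 -m creep '{"slide":[[0,-0.007,0],[0,-0.013,0]],"twist":[[0,0,0],[0,0,0]],"fingers":[-1,-1]}'
python3 -m creep '{"slide":[[0,-0.007,0],[0,-0.013,0]],"twist":[[0,0,0],[0,0,0]],"fingers":[-1,-1]}'
```

```text
clock: 6.5
position: [0.5849, -0.1633, 0.0514]
ee_rot: [-0.004, 0.017, 1.0, 0.004]
contact_force: [-7.2, 9.8, 13.8]
width: 0.0213
clock: 6.7
position: [0.5847, -0.1644, 0.0514]
ee_rot: [-0.004, 0.017, 1.0, 0.004]
contact_force: [-6.5, 9.2, 12.6]
width: 0.0212
clock: 6.9
position: [0.5848, -0.1656, 0.0513]
ee_rot: [-0.004, 0.017, 1.0, 0.005]
contact_force: [-6.4, 15.3, 13.2]
width: 0.0211
```

```bash
python3 - <<'E'
from h import *
d=grab('wrist','w4'); s=telemetry.get_state(); print(s['position'],s['ee_rot'],s['contact_force'],s['moment'])
t=grab('side','side4');t2=grab('top','top4')
a=cv2.resize(t['img'][165:285,190:330],None,fx=5,fy=5,interpolation=cv2.INTER_CUBIC)
cv2.imwrite('pics/c5.png',a)
a=t2['img'][150:270,220:340]; cv2.imwrite('pics/c6.png',cv2.resize(a,None,fx=5,fy=5,interpolation=cv2.INTER_CUBIC))
E
```

```text
[ 0.58478803 -0.16566795  0.05134256] [-0.00430879  0.01701281  0.99983301  0.0050949 ] [-5.61883095 14.69107221 12.5114542 ] [1.66805682 0.655336   0.64552886]
```

View pics/w4.png

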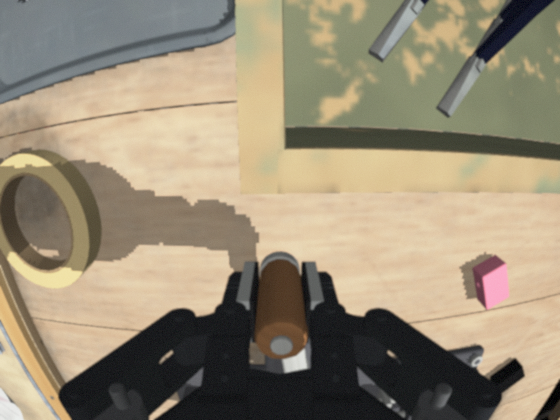

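View pics/c5.png

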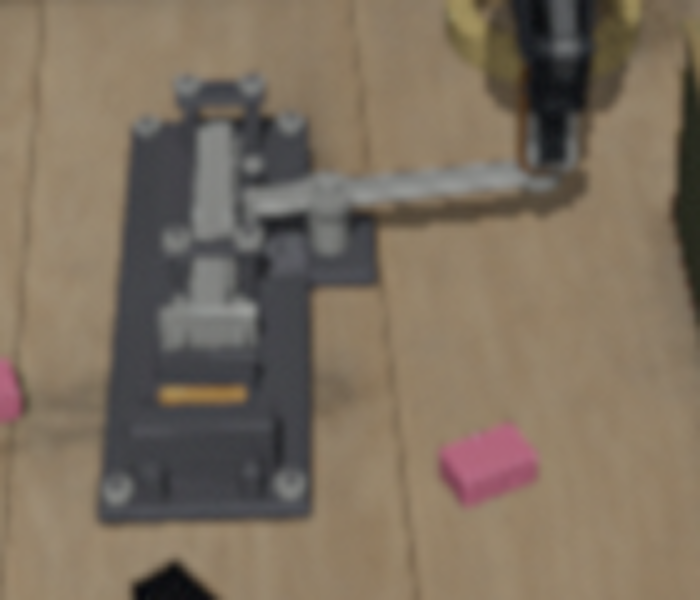

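View pics/c6.png

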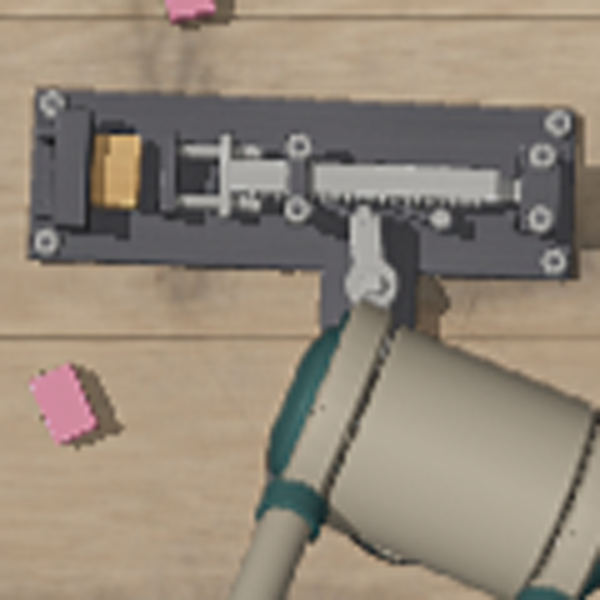

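Stroke 1 is over: the lever is at about 0.30 and the bar has advanced. The block at crop (116,172) is still free, with the pad at about x 165. Gripping tightly adds post-turning friction (0.65 Nm), so I'll hold the grip loosely between the pads for a cleaner feel.

```bash
python3 -m creep '{"slide":[[0,0,0],[0,0,0],[0,0,0]],"twist":[[0,0,0],[0,0,0],[0,0,0]],"fingers":[-0.4,-0.4,-0.4]}' 20
python3 -m creep '{"slide":[[0,0.04,0],[0,0.08,0],[0,0.12,0],[0,0.16,0],[0,0.2,0],[0,0.2,0]],"twist":[[0,0,0],[0,0,0],[0,0,0],[0,0,0],[0,0,0],[0,0,0]],"fingers":[-0.4,-0.4,-0.4,-0.4,-0.4,-0.4]}'
python3 -m creep '{"slide":[[0,0.01,0],[0,0.01,0]],"twist":[[0,0,0],[0,0,0]],"fingers":[-0.4,-0.4]}'
python3 -m creep '{"slide":[[0,0.01,0],[0,0.01,0]],"twist":[[0,0,0],[0,0,0]],"fingers":[-0.4,-0.4]}'
```

```text
clock: 7.35
position: [0.5873, -0.17, 0.0505]
ee_rot: [-0.002, 0.018, 1.0, 0.002]
contact_force: [-1.6, 5.6, 2.2]
width: 0.0256
clock: 7.95
position: [0.5891, -0.1408, 0.0514]
ee_rot: [0.0, 0.017, 1.0, 0.0]
contact_force: [0.3, 0.6, -0.0]
width: 0.0256
clock: 8.15
position: [0.5892, -0.1402, 0.0515]
ee_rot: [0.0, 0.018, 1.0, 0.0]
contact_force: [0.5, -0.3, 0.1]
width: 0.0259
clock: 8.35
position: [0.5891, -0.139, 0.0514]
ee_rot: [0.0, 0.018, 1.0, 0.0]
contact_force: [0.0, 0.7, 0.5]
width: 0.0254
```

```bash
python3 -m creep '{"slide":[[0,0.02,0],[0,0.035,0],[0,0.035,0]],"twist":[[0,0,0],[0,0,0],[0,0,0]],"fingers":[-0.4,-0.4,-0.4]}'
python3 -m creep '{"slide":[[0,0.01,0],[0,0.01,0]],"twist":[[0,0,0],[0,0,0]],"fingers":[-0.4,-0.4]}'
python3 -m creep '{"slide":[[0,0.01,0],[0,0.01,0]],"twist":[[0,0,0],[0,0,0]],"fingers":[-0.4,-0.4]}'
```

```text
clock: 8.65
position: [0.5891, -0.1335, 0.0514]
ee_rot: [0.0, 0.018, 1.0, 0.0]
contact_force: [0.9, -0.7, 0.5]
width: 0.0253
clock: 8.85
position: [0.589, -0.1334, 0.0514]
ee_rot: [0.0, 0.017, 1.0, -0.001]
contact_force: [0.3, -5.6, -1.3]
width: 0.0255
clock: 9.05
position: [0.5891, -0.1334, 0.0514]
ee_rot: [0.0, 0.017, 1.0, -0.002]
contact_force: [-0.1, -8.4, -0.7]
width: 0.0255
```

```bash
python3 -m creep '{"slide":[[0,-0.05,0],[0,-0.1,0],[-0.005,-0.15,0],[-0.005,-0.19,0],[-0.005,-0.21,0],[-0.005,-0.22,0]],"twist":[[0,0,0],[0,0,0],[0,0,0],[0,0,0],[0,0,0],[0,0,0]],"fingers":[-0.4,-0.4,-0.4,-0.4,-0.4,-0.4]}'
for i in 1; do
python3 -m creep '{"slide":[[0,-0.007,0]],"twist":[[0,0,0]],"fingers":[-0.4]}'
python3 -m creep '{"slide":[[0,-0.007,0]],"twist":[[0,0,0]],"fingers":[-0.4]}'
python3 -m creep '{"slide":[[0,-0.007,0]],"twist":[[0,0,0]],"fingers":[-0.4]}'
python3 -m creep '{"slide":[[0,-0.007,0]],"twist":[[0,0,0]],"fingers":[-0.4]}'; done | grep -v ee_rot
```

```text
clock: 9.65
position: [0.5876, -0.1635, 0.0511]
ee_rot: [-0.001, 0.018, 1.0, 0.001]
contact_force: [-0.6, 3.0, -1.0]
width: 0.0255
clock: 9.75
position: [0.5875, -0.1641, 0.0511]
contact_force: [-0.8, 4.0, 0.6]
width: 0.0258
clock: 9.85
position: [0.5875, -0.1649, 0.0511]
contact_force: [-1.9, 5.0, 0.5]
width: 0.0257
clock: 9.95
position: [0.5874, -0.1656, 0.051]
contact_force: [-1.5, 6.5, 0.7]
width: 0.0255
clock: 10.05
position: [0.5874, -0.1663, 0.051]
contact_force: [-1.3, 6.9, 0.3]
width: 0.0254
```

```bash
(
python3 -m creep '{"slide":[[0,-0.007,0]],"twist":[[0,0,0]],"fingers":[-0.4]}'
python3 -m creep '{"slide":[[0,-0.007,0]],"twist":[[0,0,0]],"fingers":[-0.4]}'
python3 -m creep '{"slide":[[0,-0.007,0]],"twist":[[0,0,0]],"fingers":[-0.4]}'
python3 -m creep '{"slide":[[0,-0.007,0]],"twist":[[0,0,0]],"fingers":[-0.4]}'
python3 -m creep '{"slide":[[0,-0.007,0]],"twist":[[0,0,0]],"fingers":[-0.4]}' ) | grep -v ee_rot
python3 - <<'E'
from h import *
t2=grab('top','top5')
a=t2['img'][150:270,220:340]; cv2.imwrite('pics/c7.png',cv2.resize(a,None,fx=5,fy=5,interpolation=cv2.INTER_CUBIC))
E
```

```text
clock: 10.15
position: [0.5874, -0.167, 0.051]
contact_force: [-2.0, 8.5, 0.5]
width: 0.0257
clock: 10.25
position: [0.5874, -0.1676, 0.051]
contact_force: [-1.4, 8.7, -0.0]
width: 0.0257
clock: 10.35
position: [0.5873, -0.1682, 0.051]
contact_force: [-0.9, 10.4, 1.3]
width: 0.0257
clock: 10.45
position: [0.5873, -0.1689, 0.051]
contact_force: [-1.7, 10.3, 0.4]
width: 0.0257
clock: 10.55
position: [0.5875, -0.1701, 0.051]
contact_force: [-0.3, 11.0, 1.9]
width: 0.0253
```

View pics/c7.png

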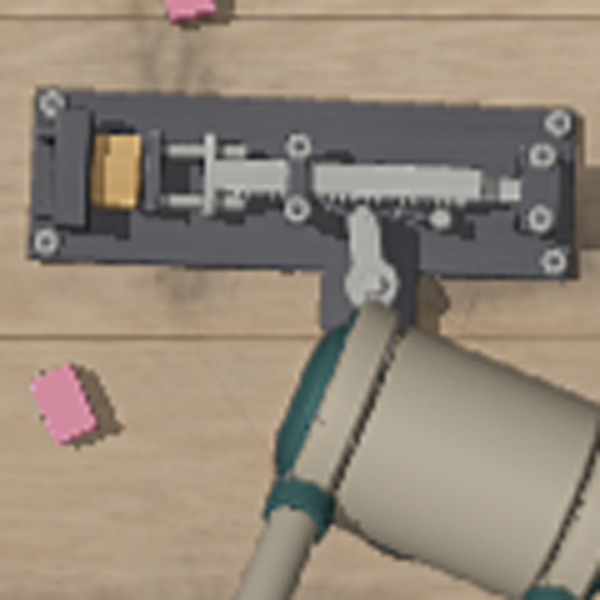

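```bash
python3 -m creep '{"slide":[[0,0.05,0],[0,0.1,0],[0,0.15,0],[0,0.2,0],[0,0.25,0],[0,0.265,0],[0,0.265,0]],"twist":[[0,0,0],[0,0,0],[0,0,0],[0,0,0],[0,0,0],[0,0,0],[0,0,0]],"fingers":[-0.4,-0.4,-0.4,-0.4,-0.4,-0.4,-0.4]}'
python3 -m creep '{"slide":[[0,0.01,0],[0,0.01,0]],"twist":[[0,0,0],[0,0,0]],"fingers":[-0.4,-0.4]}'
python3 - <<'E'
from h import *
t=grab('top','top6')
for k in ('top0','top4','top5','top6'):
    d=np.load(f'pics/{k}.npz'); p=[]
    print(k)
    T=d['world_from_camera']; f=210/np.tan(np.radians(float(d['fovy']))/2)
    for v in (182,187):
      z=d['depth'][v,240:275].astype(float);u=np.arange(240,275)
      P=np.stack([(u-d['cx'])/f*z,(v-d['cy'])/f*z,z],-1)@T[:3,:3].T+T[:3,3]
      print(v,[(int(a),round(float((q[1]+.1236+.0093)*1000)),round(float(q[2]*1000))) for a,q in zip(u,P)])
E
```

```text
clock: 11.3
position: [0.5887, -0.1335, 0.0516]
ee_rot: [0.001, 0.017, 1.0, -0.0]
contact_force: [0.1, -1.6, 0.6]
width: 0.0257
clock: 11.5
position: [0.5887, -0.1334, 0.0516]
ee_rot: [0.001, 0.018, 1.0, -0.001]
contact_force: [0.2, -5.7, -0.3]
width: 0.0258
top0
182 [(240, 114, 30), (241, 111, 25), (242, 108, 32), (243, 106, 33), (244, 103, 29), (245, 101, 28), (246, 99, 27), (247, 96, 24), (248, 94, 13), (249, 92, 8), (250, 89, 7), (251, 86, 13), (252, 83, 18), (253, 81, 11), (254, 78, 14), (255, 75, 29), (256, 73, 36), (257, 70, 38), (258, 68, 34), (259, 66, 9), (260, 63, 13), (261, 60, 13), (262, 58, 9), (263, 55, 9), (264, 53, 9), (265, 50, 14), (266, 47, 13), (267, 45, 35), (268, 42, 28), (269, 40, 34), (270, 37, 38), (271, 35, 37), (272, 32, 34), (273, 29, 34), (274, 27, 32)]
187 [(240, 114, 25), (241, 111, 27), (242, 109, 30), (243, 106, 30), (244, 104, 23), (245, 101, 27), (246, 98, 28), (247, 96, 20), (248, 94, 12), (249, 92, 8), (250, 89, 13), (251, 86, 14), (252, 84, 9), (253, 81, 11), (254, 78, 16), (255, 75, 37), (256, 37, 1389), (257, 70, 40), (258, 68, 21), (259, 66, 
[... 2735 characters left out ...]
), (264, 52, 37), (265, 50, 36), (266, 47, 31), (267, 45, 29), (268, 42, 36), (269, 40, 36), (270, 37, 36), (271, 35, 32), (272, 32, 36), (273, 29, 36), (274, 27, 36)]
187 [(240, 114, 32), (241, 111, 28), (242, 109, 25), (243, 106, 24), (244, 104, 27), (245, 101, 29), (246, 98, 29), (247, 96, 29), (248, 94, 13), (249, 91, 11), (250, 89, 7), (251, 86, 32), (252, 83, 33), (253, 80, 34), (254, 79, 7), (255, 76, 19), (256, 73, 17), (257, 71, 4), (258, 68, 10), (259, 66, 15), (260, 63, 11), (261, 60, 12), (262, 57, 36), (263, 55, 30), (264, 52, 32), (265, 50, 41), (266, 47, 35), (267, 45, 38), (268, 42, 28), (269, 40, 38), (270, 37, 35), (271, 35, 34), (272, 32, 37), (273, 30, 35), (274, 27, 31)]
```

Stroke 2 is done. The picture shows the pad front about 8 mm short of the block at rest. Stroke 3 uses the same protocol.

```bash
(python3 -m creep '{"slide":[[0,-0.05,0],[0,-0.1,0],[-0.005,-0.15,0],[-0.005,-0.19,0],[-0.005,-0.21,0],[-0.005,-0.22,0]],"twist":[[0,0,0],[0,0,0],[0,0,0],[0,0,0],[0,0,0],[0,0,0]],"fingers":[-0.4,-0.4,-0.4,-0.4,-0.4,-0.4]}'
python3 -m creep '{"slide":[[0,-0.007,0]],"twist":[[0,0,0]],"fingers":[-0.4]}'
python3 -m creep '{"slide":[[0,-0.007,0]],"twist":[[0,0,0]],"fingers":[-0.4]}'
python3 -m creep '{"slide":[[0,-0.007,0]],"twist":[[0,0,0]],"fingers":[-0.4]}'
python3 -m creep '{"slide":[[0,-0.007,0]],"twist":[[0,0,0]],"fingers":[-0.4]}'
python3 -m creep '{"slide":[[0,-0.007,0]],"twist":[[0,0,0]],"fingers":[-0.4]}' 
python3 -m creep '{"slide":[[0,-0.007,0]],"twist":[[0,0,0]],"fingers":[-0.4]}' )| grep -v ee_rot
```

```text
clock: 12.15
position: [0.5868, -0.1645, 0.051]
contact_force: [-1.0, 4.2, 0.5]
width: 0.0255
clock: 12.25
position: [0.5867, -0.1651, 0.051]
contact_force: [-0.6, 5.2, -0.5]
width: 0.0255
clock: 12.35
position: [0.5867, -0.1657, 0.051]
contact_force: [-1.7, 5.2, 0.2]
width: 0.0256
clock: 12.45
position: [0.5867, -0.1663, 0.051]
contact_force: [-0.5, 8.7, -0.1]
width: 0.0253
clock: 12.55
position: [0.5867, -0.167, 0.051]
contact_force: [-1.3, 8.3, 0.0]
width: 0.0259
clock: 12.65
position: [0.5867, -0.1677, 0.051]
contact_force: [-0.9, 8.8, 1.1]
width: 0.0255
clock: 12.75
position: [0.5866, -0.1683, 0.051]
contact_force: [-0.6, 10.2, 0.9]
width: 0.0257
```

```bash
cat >> h.py <<'E'
def gap(tag):
    t=grab('top',tag); a=t['img'][165:205,225:285]; cv2.imwrite(f'pics/{tag}c.png',cv2.resize(a,None,fx=12,fy=12,interpolation=cv2.INTER_CUBIC))
E
python3 -m creep '{"slide":[[0,0.05,0],[0,0.1,0],[0,0.15,0],[0,0.2,0],[0,0.245,0],[0,0.255,0],[0,0.262,0]],"twist":[[0,0,0],[0,0,0],[0,0,0],[0,0,0],[0,0,0],[0,0,0],[0,0,0]],"fingers":[-0.4,-0.4,-0.4,-0.4,-0.4,-0.4,-0.4]}'
python3 -m creep '{"slide":[[0,0.01,0],[0,0.01,0]],"twist":[[0,0,0],[0,0,0]],"fingers":[-0.4,-0.4]}'
python3 -c "
from h import *
gap('top7')"
```

```text
clock: 13.45
position: [0.588, -0.1333, 0.0516]
ee_rot: [0.001, 0.017, 1.0, -0.002]
contact_force: [0.4, -7.4, -1.4]
width: 0.0258
clock: 13.65
position: [0.5881, -0.1333, 0.0516]
ee_rot: [0.001, 0.017, 1.0, -0.003]
contact_force: [-1.1, -9.3, -2.0]
width: 0.0259
```

View pics/top7c.png

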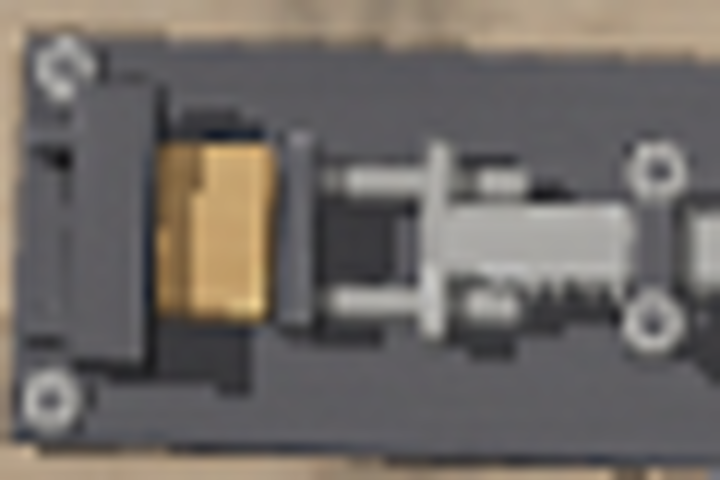

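The pad stands about 1–2 mm from the block (pad 280–315 px, block edge 272) and the spring is free (gap to plate 422 px ≈ 22 mm). Stroke 4 next.

```bash
(python3 -m creep '{"slide":[[0,-0.05,0],[0,-0.1,0],[-0.003,-0.15,0],[-0.003,-0.19,0],[-0.003,-0.22,0],[-0.003,-0.225,0]],"twist":[[0,0,0],[0,0,0],[0,0,0],[0,0,0],[0,0,0],[0,0,0]],"fingers":[-0.4,-0.4,-0.4,-0.4,-0.4,-0.4]}'
python3 -m creep '{"slide":[[0,-0.007,0]],"twist":[[0,0,0]],"fingers":[-0.4]}'
python3 -m creep '{"slide":[[0,-0.007,0]],"twist":[[0,0,0]],"fingers":[-0.4]}'
python3 -m creep '{"slide":[[0,-0.007,0]],"twist":[[0,0,0]],"fingers":[-0.4]}'
python3 -m creep '{"slide":[[0,-0.007,0]],"twist":[[0,0,0]],"fingers":[-0.4]}'
python3 -m creep '{"slide":[[0,-0.007,0]],"twist":[[0,0,0]],"fingers":[-0.4]}' 
python3 -m creep '{"slide":[[0,-0.007,0]],"twist":[[0,0,0]],"fingers":[-0.4]}' 
python3 -m creep '{"slide":[[0,-0.007,0]],"twist":[[0,0,0]],"fingers":[-0.4]}' )| grep -v ee_rot
```

```text
clock: 14.3
position: [0.5858, -0.1636, 0.0509]
contact_force: [-2.5, 4.8, 0.4]
width: 0.0257
clock: 14.4
position: [0.5858, -0.1642, 0.0509]
contact_force: [-2.7, 5.3, 0.8]
width: 0.0255
clock: 14.5
position: [0.5857, -0.1648, 0.0509]
contact_force: [-2.5, 6.6, 1.4]
width: 0.0259
clock: 14.6
position: [0.5857, -0.1655, 0.0509]
contact_force: [-2.1, 7.2, 0.5]
width: 0.0258
clock: 14.7
position: [0.5857, -0.1662, 0.0509]
contact_force: [-3.2, 8.0, 1.6]
width: 0.0256
clock: 14.8
position: [0.5856, -0.1669, 0.0508]
contact_force: [-2.6, 7.7, 0.9]
width: 0.0255
clock: 14.9
position: [0.5856, -0.1675, 0.0509]
contact_force: [-2.6, 9.2, 1.2]
width: 0.0257
clock: 15.0
position: [0.5856, -0.1682, 0.0508]
contact_force: [-1.5, 10.7, 0.9]
width: 0.0257
```

```bash
python3 -c "
from h import *
gap('top8a')"
python3 -m creep '{"slide":[[0,0.05,0],[0,0.1,0],[0,0.15,0],[0.003,0.2,0],[0.006,0.245,0],[0.008,0.26,0],[0.008,0.268,0]],"twist":[[0,0,0],[0,0,0],[0,0,0],[0,0,0],[0,0,0],[0,0,0],[0,0,0]],"fingers":[-0.4,-0.4,-0.4,-0.4,-0.4,-0.4,-0.4]}'
python3 -m creep '{"slide":[[0,0.01,0],[0,0.01,0]],"twist":[[0,0,0],[0,0,0]],"fingers":[-0.4,-0.4]}'
python3 -c "
from h import *
gap('top8')
a=cv2.imread('pics/top8ac.png');b=cv2.imread('pics/top8c.png');cv2.imwrite('pics/m8.png',cv2.resize(np.vstack([a,b]),(450,600)))"
```

```text
clock: 15.75
position: [0.5884, -0.1333, 0.0516]
ee_rot: [0.0, 0.017, 1.0, -0.002]
contact_force: [-1.8, -9.5, -0.5]
width: 0.0256
clock: 15.95
position: [0.5884, -0.1334, 0.0515]
ee_rot: [0.0, 0.017, 1.0, -0.003]
contact_force: [-2.2, -11.0, -0.7]
width: 0.0258
```

View pics/m8.png

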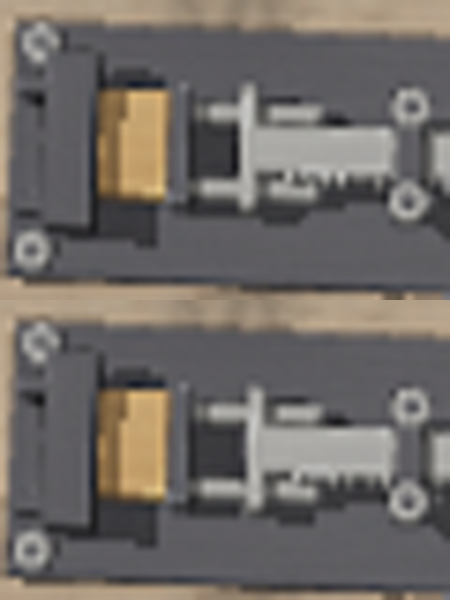

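View pics/top8c.png

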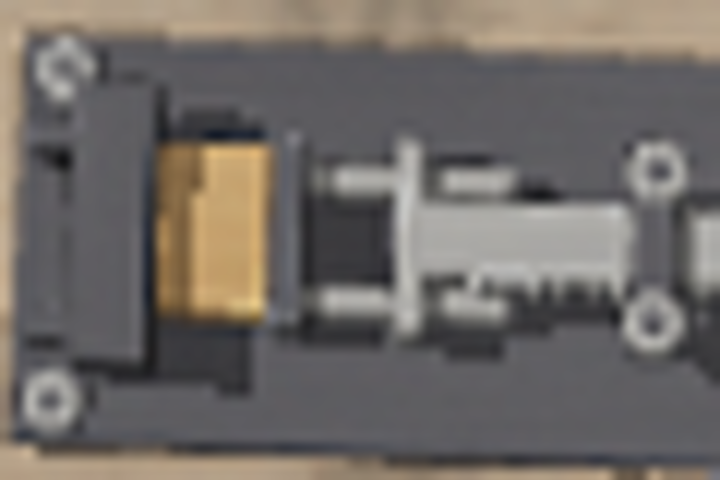

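The pad now touches the block and the spring gap is down to about 19 mm (light squeeze). Stroke 5 next.

```bash
(python3 -m creep '{"slide":[[0,-0.05,0],[0,-0.1,0],[-0.003,-0.15,0],[-0.003,-0.19,0],[-0.003,-0.22,0],[-0.003,-0.23,0]],"twist":[[0,0,0],[0,0,0],[0,0,0],[0,0,0],[0,0,0],[0,0,0]],"fingers":[-0.4,-0.4,-0.4,-0.4,-0.4,-0.4]}'
python3 -m creep '{"slide":[[0,-0.007,0]],"twist":[[0,0,0]],"fingers":[-0.4]}'
python3 -m creep '{"slide":[[0,-0.007,0]],"twist":[[0,0,0]],"fingers":[-0.4]}'
python3 -m creep '{"slide":[[0,-0.007,0]],"twist":[[0,0,0]],"fingers":[-0.4]}'
python3 -m creep '{"slide":[[0,-0.007,0]],"twist":[[0,0,0]],"fingers":[-0.4]}'
python3 -m creep '{"slide":[[0,-0.007,0]],"twist":[[0,0,0]],"fingers":[-0.4]}' 
python3 -m creep '{"slide":[[0,-0.007,0]],"twist":[[0,0,0]],"fingers":[-0.4]}' 
python3 -m creep '{"slide":[[0,-0.007,0]],"twist":[[0,0,0]],"fingers":[-0.4]}' )| grep -v ee_rot
```

```text
clock: 16.6
position: [0.5857, -0.162, 0.0508]
contact_force: [-3.2, 7.4, 2.3]
width: 0.0259
clock: 16.7
position: [0.5857, -0.1627, 0.0507]
contact_force: [-3.3, 7.5, 1.8]
width: 0.0257
clock: 16.8
position: [0.5856, -0.1636, 0.0507]
contact_force: [-2.8, 7.2, 1.9]
width: 0.0258
clock: 16.9
position: [0.5856, -0.1645, 0.0508]
contact_force: [-3.0, 6.6, 1.6]
width: 0.026
clock: 17.0
position: [0.5855, -0.1653, 0.0507]
contact_force: [-2.8, 8.6, 2.3]
width: 0.0258
clock: 17.1
position: [0.5855, -0.166, 0.0507]
contact_force: [-3.1, 9.2, 3.2]
width: 0.0259
clock: 17.2
position: [0.5855, -0.1667, 0.0507]
contact_force: [-3.9, 9.6, 3.0]
width: 0.0256
clock: 17.3
position: [0.5855, -0.1674, 0.0507]
contact_force: [-2.6, 11.5, 2.4]
width: 0.0257
```

```bash
python3 -m creep '{"slide":[[0,0.05,0],[0,0.1,0],[0,0.15,0],[0.003,0.2,0],[0.006,0.245,0],[0.008,0.265,0],[0.008,0.273,0]],"twist":[[0,0,0],[0,0,0],[0,0,0],[0,0,0],[0,0,0],[0,0,0],[0,0,0]],"fingers":[-0.4,-0.4,-0.4,-0.4,-0.4,-0.4,-0.4]}'
python3 -m creep '{"slide":[[0,0.01,0],[0,0.01,0]],"twist":[[0,0,0],[0,0,0]],"fingers":[-0.4,-0.4]}'
python3 -c "
from h import *
gap('top9');
t=grab('side','side9'); cv2.imwrite('pics/s9.png',cv2.resize(t['img'][165:285,190:330],None,fx=5,fy=5,interpolation=cv2.INTER_CUBIC))"
```

```text
clock: 18.0
position: [0.5891, -0.1334, 0.0515]
ee_rot: [0.0, 0.017, 1.0, -0.003]
contact_force: [-1.5, -10.9, -2.0]
width: 0.0259
clock: 18.2
position: [0.589, -0.1334, 0.0514]
ee_rot: [0.0, 0.017, 1.0, -0.004]
contact_force: [-2.1, -11.2, -1.8]
width: 0.0255
```

View pics/top9c.png

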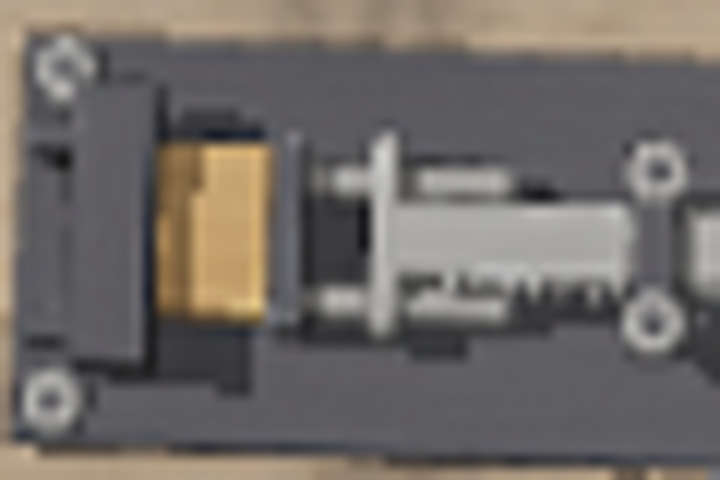

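View pics/s9.png

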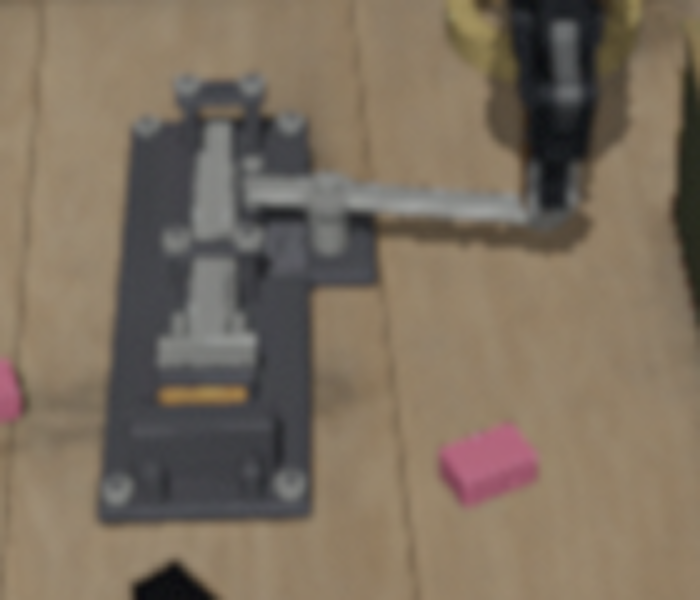

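```bash
python3 - <<'E'
from h import *
U=20
def up(k): return cv2.resize(cv2.imread(f'pics/{k}.png')[172:198,215:330],None,fx=U,fy=U,interpolation=cv2.INTER_CUBIC)
d=np.load('pics/top0.npz'); f=210/np.tan(np.radians(float(d['fovy']))/2); s=(1.389-.036)/f*1000; print('mm/px',s)
ref={k:up(k) for k in('top0','top6','top7','top8','top9')}
def m(src,a,b,dst,r0=2,r1=24):
    T=ref[src][r0*U:r1*U,int((a-215)*U):int((b-215)*U)]
    R=cv2.matchTemplate(ref[dst][r0*U-10:r1*U+10],T,cv2.TM_CCOEFF_NORMED); _,v,_,l=cv2.minMaxLoc(R); return (l[0]/U+215-a)*s,round(v,2)
for src in('top6','top7'):
  off=0 if src=='top7' else 2.4
  for dst in('top6','top7','top8','top9'):
    print(src,dst,'plate',m(src,258.5+off,264+off,dst),'bar',m(src,300,325,dst),'pad',m(src,247.6+off,251.8+off,dst))
# edges by profile
for k in ('top6','top7','top8','top9'):
    g=cv2.cvtColor(ref[k],cv2.COLOR_BGR2GRAY)[10*U:12*U].mean(0); 
    G=np.gradient(cv2.GaussianBlur(g[None],(1,1),0)[0]); w=slice(int((253-215)*U),int((266-215)*U)); i=np.argmax(G[w])+w.start; print(k,'plate edge',i/U+215)
E
```

```text
mm/px 2.5216820520014376
top6 top6 plate (np.float64(-0.1260841025999572), 1.0) bar (np.float64(0.0), 1.0) pad (np.float64(0.0), 1.0)
top6 top7 plate (np.float64(-6.430289232603551), 0.94) bar (np.float64(-0.3782523078001583), 0.93) pad (np.float64(-5.547700514403134), 0.72)
top6 top8 plate (np.float64(-12.104073849606786), 0.92) bar (np.float64(0.0), 0.88) pad (np.float64(17.273522056209906), 0.55)
top6 top9 plate (np.float64(-17.399606158809863), 0.91) bar (np.float64(0.0), 0.83) pad (np.float64(12.230157952206959), 0.61)
top7 top6 plate (np.float64(6.304205130003594), 0.94) bar (np.float64(0.3782523078001583), 0.93) pad (np.float64(5.799868719603335), 0.68)
top7 top7 plate (np.float64(0.0), 1.0) bar (np.float64(0.0), 1.0) pad (np.float64(-0.12608410260002886), 1.0)
top7 top8 plate (np.float64(-5.421616411803034), 0.95) bar (np.float64(-0.3782523078001583), 0.92) pad (np.float64(-1.5130092312008483), 0.59)
top7 top9 plate (np.float64(-10.591064618406008), 0.91) bar (np.float64(-0.12608410260010056), 0.85) pad (np.float64(-1.5130092312008483), 0.59)
top6 plate edge 262.8
top7 plate edge 260.05
top8 plate edge 257.85
top9 plate edge 256.0
```

The compression is about 8–10 mm (12–15 N) and the lever felt about 2.5 N heavier than the free strokes, so it's firm. Now I centre on the post, open and withdraw.

```bash
python3 -m creep '{"slide":[[0,-0.02,0],[0,-0.036,0],[0,-0.036,0],[0,-0.036,0]],"twist":[[0,0,0],[0,0,0],[0,0,0],[0,0,0]],"fingers":[-0.4,-0.4,-0.4,-0.2]}'
python3 -m creep '{"slide":[[0,0,0],[0,0,0],[0,0,0],[0,0,0],[0,0,0]],"twist":[[0,0,0],[0,0,0],[0,0,0],[0,0,0],[0,0,0]],"fingers":[0,0.3,0.6,0.6,0.6]}'
python3 -m creep '{"slide":[[0,0,0.2],[0,0,0.4],[0,0,0.7],[0,0,1],[0,0,1],[0,0,1]],"twist":[[0,0,0],[0,0,0],[0,0,0],[0,0,0],[0,0,0],[0,0,0]],"fingers":[0.6,0.6,0.6,0.6,0.6,0.6]}'
python3 -m creep '{"slide":[[-0.2,-0.3,0.1],[-0.5,-0.6,0.1],[-0.8,-0.9,0.1],[-1,-1,0.1],[-1,-1,0.1],[-1,-1,0.1]],"twist":[[0,0,0],[0,0,0],[0,0,0],[0,0,0],[0,0,0],[0,0,0]],"fingers":[0.6,0.6,0.6,0.6,0.6,0.6]}'
python3 - <<'E'
from h import *
t=grab('top','top10');s=grab('side','side10')
cv2.imwrite('pics/c10.png',cv2.resize(t['img'][140:290,150:350],None,fx=4,fy=4,interpolation=cv2.INTER_CUBIC))
E
```

```text
clock: 18.7
position: [0.5892, -0.1341, 0.0514]
ee_rot: [0.0, 0.018, 1.0, 0.0]
contact_force: [-0.2, -0.6, 0.2]
width: 0.0338
clock: 19.2
position: [0.5889, -0.1345, 0.0513]
ee_rot: [0.0, 0.018, 1.0, 0.0]
contact_force: [0.3, -0.3, 0.5]
width: 0.0682
clock: 19.8
position: [0.5893, -0.1348, 0.2027]
ee_rot: [0.001, 0.018, 1.0, -0.0]
contact_force: [-0.1, 0.6, -1.1]
width: 0.0682
clock: 20.4
position: [0.4364, -0.2851, 0.2148]
ee_rot: [-0.001, 0.02, 1.0, 0.001]
contact_force: [0.8, 0.5, -0.4]
width: 0.0684
```

View pics/c10.png

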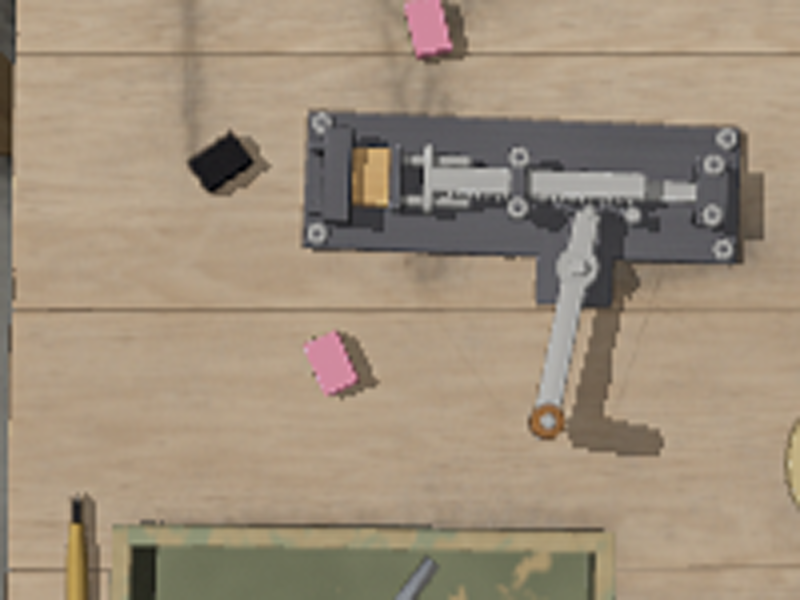

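View pics/side10.png

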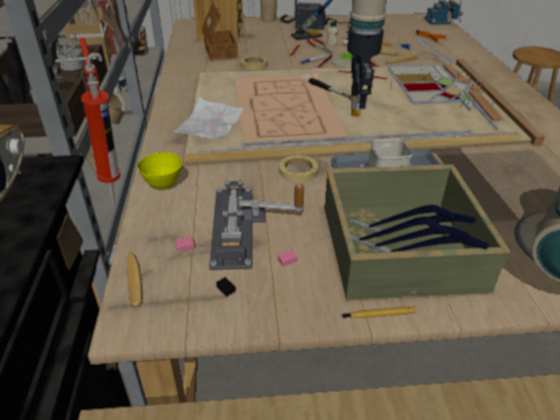

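Lever at rest (grip top at crop (547,421)), bystanders unmoved, robot clear. But here the spring gap reads about 14–15 mm, nearer the limit than my earlier estimate. There is plenty of time, so I'll take a close wrist view before deciding.

```bash
python3 -m creep '{"slide":[[0.3,0.2,0.1],[0.6,0.4,0.1],[0.9,0.6,0.1],[1,0.75,0.1],[1,0.75,0.1]],"twist":[[0,0,0],[0,0,0],[0,0,0],[0,0,0],[0,0,0]],"fingers":[0.6,0.6,0.6,0.6,0.6]}'
python3 -m creep '{"slide":[[0.3,0.2,0],[0.6,0.4,0],[0.9,0.6,0],[1,0.75,0],[1,0.75,0]],"twist":[[0,0,0],[0,0,0],[0,0,0],[0,0,0],[0,0,0]],"fingers":[1,1,1,1,1]}'
python3 -m creep '{"slide":[[0.2,0.05,-0.2],[0.3,0.05,-0.4],[0.33,0.05,-0.55],[0.33,0.05,-0.55],[0.33,0.05,-0.55]],"twist":[[0,0,0],[0,0,0],[0,0,0],[0,0,0],[0,0,0]],"fingers":[1,1,1,1,1]}'
python3 -c "
from h import *
grab('wrist','w11')"
```

```text
clock: 21.0
position: [0.5932, -0.166, 0.2299]
ee_rot: [0.001, 0.014, 1.0, 0.002]
contact_force: [-0.5, 0.2, -0.8]
width: 0.0687
clock: 21.5
position: [0.742, -0.0534, 0.2289]
ee_rot: [-0.0, 0.014, 1.0, 0.002]
contact_force: [-0.3, -0.1, -0.6]
width: 0.0856
clock: 22.0
position: [0.7878, -0.0517, 0.1483]
ee_rot: [-0.001, 0.017, 1.0, 0.0]
contact_force: [1.0, -0.6, -0.8]
width: 0.0852
```

View pics/w11.png

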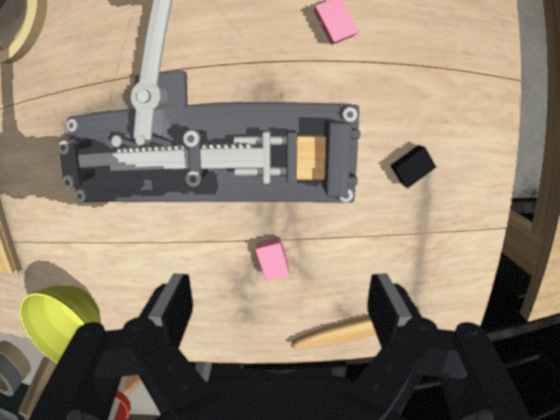

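```bash
python3 - <<'E'
from h import *
d=np.load('pics/w11.npz'); T=d['world_from_camera']; f=210/np.tan(np.radians(float(d['fovy']))/2)
def w(u,v,z):
    x=u-d['cx'];y=v-d['cy'];r=np.hypot(x,y);t=r/f
    c=np.array([x/r*np.sin(t),y/r*np.sin(t),np.cos(t)]); c=T[:3,:3]@c; o=T[:3,3]; return (o+c*(z-o[2])/c[2])
print(f,d['cx'],d['cy'],T.round(3))
a=d['img'][120:205,215:365]; cv2.imwrite('pics/c11.png',cv2.resize(a,None,fx=5.3,fy=5.3,interpolation=cv2.INTER_CUBIC))
g=d['img'][...,:].mean(2)
for v in (148,158,168): print(v,[(u,int(g[v,u])) for u in range(258,302)])
for u in (265,270,288,297,327): print(u,w(u,158,.04)[1].round(4),w(u,158,.027)[1].round(4), d['depth'][158,u])
E
```

```text
325.19226210127806 279.6797828852233 211.73443473823008 [[ 0.034  0.945  0.324  0.705]
 [ 0.999 -0.032 -0.011 -0.048]
 [ 0.     0.324 -0.946  0.29 ]
 [ 0.     0.     0.     1.   ]]
148 [(258, 160), (259, 163), (260, 161), (261, 162), (262, 166), (263, 181), (264, 195), (265, 198), (266, 202), (267, 205), (268, 197), (269, 167), (270, 115), (271, 78), (272, 63), (273, 62), (274, 66), (275, 65), (276, 66), (277, 65), (278, 66), (279, 63), (280, 65), (281, 68), (282, 66), (283, 66), (284, 66), (285, 60), (286, 57), (287, 74), (288, 96), (289, 107), (290, 109), (291, 110), (292, 109), (293, 112), (294, 110), (295, 112), (296, 129), (297, 158), (298, 180), (299, 184), (300, 184), (301, 183)]
158 [(258, 211), (259, 212), (260, 213), (261, 210), (262, 208), (263, 202), (264, 199), (265, 199), (266, 205), (267, 206), (268, 199), (269, 173), (270, 122), (271, 78), (272, 61), (273, 64), (274, 63), (275, 66), (276, 64), (277, 65), (278, 64), (279, 63), (280, 66), (281, 65), (282, 65), (283, 62), (284, 64), (285, 59), (286, 59), (287, 76), (288, 98), (289, 106), (290, 108), (291, 111), (292, 111), (293, 111), (294, 113), (295, 112), (296, 132), (297, 166), (298, 188), (299, 189), (300, 191), (301, 189)]
168 [(258, 131), (259, 128), (260, 128), (261, 129), (262, 139), (263, 164), (264, 186), (265, 199), (266, 206), (267, 206), (268, 201), (269, 180), (270, 161), (271, 155), (272, 152), (273, 152), (274, 151), (275, 150), (276, 148), (277, 151), (278, 144), (279, 133), (280, 117), (281, 113), (282, 112), (283, 111), (284, 112), (285, 102), (286, 88), (287, 85), (288, 98), (289, 106), (290, 108), (291, 107), (292, 110), (293, 110), (294, 109), (295, 111), (296, 136), (297, 179), (298, 193), (299, 195), (300, 196), (301, 197)]
265 -0.0603 -0.061 0.25770256
270 -0.0564 -0.0569 0.2808365
288 -0.0424 -0.0422 0.25664955
297 -0.0354 -0.0348 0.26474044
327 -0.0119 -0.01 0.25205117
```

View pics/c11.png

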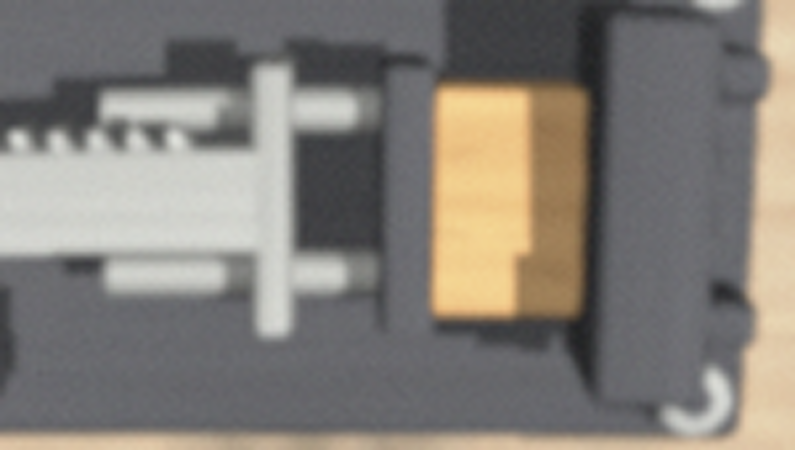

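The close wrist view shows the plate front at 270 px and the pad back at 287.3 px, a gap of about 13.5 mm. That's about 8.5 mm of compression, or 12–13 N, inside the firm band of 6–15 mm. The block (296–326 px) sits square against the fixed jaw. I'll raise the arm clear and hand in.

```bash
python3 -m creep '{"slide":[[-0.1,0,0.25],[-0.2,0,0.5],[-0.2,0,0.5],[-0.2,0,0.5],[-0.2,0,0.5]],"twist":[[0,0,0],[0,0,0],[0,0,0],[0,0,0],[0,0,0]],"fingers":[1,1,1,1,1]}'
python3 -c "
from rig import order
print(order.sign_off())"
```

```text
clock: 22.55
position: [0.7581, -0.0521, 0.2245]
ee_rot: [0.0, 0.018, 1.0, -0.0]
contact_force: [-0.4, -0.3, -1.2]
width: 0.0854
the job is handed in; nothing more can be done
None
```

I pumped the lever five full strokes, left it at its rest stop, let go, raised the arm clear and handed the job in. The clock stood at about 22.6 s. No verdict was reported.

**Strokes:** I pulled the first stroke with a 40 N grip, then held the grip loosely between the pads so its turning friction would not mask the feel.

**Feel:** Late in the stroke, lever force was about the same on strokes 2 to 4. Stroke 5 was about 2.5 N heavier at the same lever position, so I stopped there.

**Final checks:**
- **Spring gap:** the close wrist view gave about 13.5 mm between end plate and pad, inside the firm range of 6 to 15 mm. By my reckoning that is about 12–13 N on the block.
- **Block:** it stood square against the fixed jaw.
- **Lever:** it was at its rest stop.
- **Surroundings:** the tape and glass cutter looked unmoved.

**Disagreements:** My rough readings from the top camera put the gap anywhere from about 12 to 15 mm, the last of them close to the 15 mm limit. I took the wrist view to settle it. Even on the free strokes, lever force rose near the far stop to 8–11 N, against the roughly 3 N in the description, so I judged by the difference between strokes.

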